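# Shut the overlocker and hold the vibration pen on its bearing mark

## Robot

A 6-joint arm with a two-finger parallel gripper is mounted at the origin on the work surface. World frame = base frame: x ahead of the robot, y to its left, z up, the work surface at z = 0. Lengths are in m, angles in rad, forces in N, time in s.
With the tool pointing down it reaches from about 0.3 to 0.85 m from the base axis. Payload 4.2 kg.
Tool frame: the origin (TCP) lies on the centre line of the jaws, within the pads' length; the fingertips stand 8 mm ahead of it and the grasp point (between the pads) lies 11 mm behind it; z points along the fingers, y is the line along which they close (so a half turn about z gives the same grasp; the last joint's range is limited). The gripper opens to 91 mm and grips with 3 to 60 N. Pads are 32 mm wide; open, the fingers measure 118 mm over their backs; the gripper's body (76 mm by 178 mm) begins 60 mm behind the grasp point.
Start: joints at [1.292, 0.32, 1.565, -0, 1.257, -0.02], TCP at [0.147, 0.556, 0.222] pointing down, gripper open.
Joint ranges: [-3.11, 3.11], [-0.84, 2.01], [0.21, 2.61], [-1.34, 4.49], [0.05, 2.63], [-2.56, 2.56]. Speed limits (rad/s): [2.57, 2.57, 3.14, 3.14, 3.14, 3.14].

## Interface

Orientations are given as a unit quaternion [w, x, y, z].
In Python, from plant import robot gives the robot as it stands.
- The arm moves only by the tool apply_moves, never from a script. Its arguments are lists of equal length, an entry for each row: "xyz": the shift along the world's x, y, z scaled (see below), a list of three; "roll": the turn about the world's z scaled (see below). A call has exactly 10 rows; each row is the pose to reach, as a shift and turn from the pose commanded when the call began; what a row does not reach only later rows make up. The controller multiplies each number of a shift by 10 cm and each number of a turn by 45 degrees. A row lasts 1/8 s, in which the tool goes at most 62.5 mm and 10.7 degrees, less where a joint would pass 70% of its speed; a pose out of reach is approached as far as the arm can. A call with a number of a shift or a turn outside -1 to 1 is refused whole. A call with a gripper value outside its range is refused whole. "claw" is the opening, from -1 (shut) to 1 (fully open), set as the call begins (left out, the last holds). The fingers move at their own pace and stop on an object; the grip force is fixed at half the most. Time passes only in rows, so rows that repeat a pose let the fingers close, or fill a call up. It gives the time, the measured TCP pose, the force, the opening and the grip force at its end, in the units of the state.
- robot.state(): the state, without advancing time (a new reading comes with each control period).
- robot.capture(name): name is "scene" or "top" or "wrist"; returns a dict with "image" (400x640x3 uint8, red, green, blue), "range_z" (400x640 float32, m along the optical axis (not along the pixel's ray), 0 where there is no reading), "fovy" (degrees; the focal length in pixels is half the picture's height over the tangent of half this angle, whatever the lens; pixels are square), "cx", "cy" (the principal point, pixels), "R" (3x3) and "t" (3): a world point X has camera coordinates R X + t. Camera axes: x right, y down, z forward; pixel columns grow to the right and rows downward; lengths in m; the calibration is good to about 2 mm. A picture is of the moment at which its call begins.
- robot.job_done(): hands the job in; it is judged then, once.
The state is a dict: "time_s": time; "joint_pos": joint angles; "dq": joint speeds; "effort": joint torques, N m; "position": TCP position; "orientation": TCP orientation; "ft_force": force on the tool from outside, world axes, zero at the start; "wrist_torque": the same for the moment, N m; "finger_gap": opening from 0.0 (shut) to 1.0 (fully open); "grip_force": force on a finger pad.
Only numpy, scipy, OpenCV 4.12 (cv2) and the standard library are available. Lean on these libraries where they do the work, as an engineer would, in place of code of your own. Each camera call takes 0.05 s, during which the arm holds its last target. There are 200 camera calls.

## Task

The overlocker will not run while its front looper cover hangs open, so first swing the cover up until it is fully shut. Then lift the vibration pen out of its leaning stand and hold it upright with its tip on the orange dot on the machine's bed, pressed lightly so that the sprung tip is pushed about half-way in (about 4 N). Finish while still holding the pen steady there, so that I can run the machine and take the reading, and leave the other things where they are.

Things in the scene. Friction and masses are not known exactly. Their poses are not given: they have to be found in the camera images.
- machine: white four-thread overlocker (unthreaded), fixed, front towards the robot. Origin: middle of its underside on the table; x from front to back, y to its left seen from the robot, z up. Lower body x +-135, y +-165 mm; flat bed top at z = 133. Head and column above it: x from -65 to 130, y from -185 to 55, up to z = 292; the bed before x = -65 and left of y = 60 is free above. Cones behind, x to 200
- cover (a joint): swing of the looper cover in the machine's front: 0 = shut (upright, under the bed's front edge), growing as it swings down to the robot, 1.15 rad = stop. White panel 262 mm wide, 90 mm high, 6 mm thick, hinged along its bottom edge, stiff (0.12 N m): stays where left, about 2 N at its upper edge moves it. Grey thumb ledge, 50 mm wide, 11 mm proud, at the upper edge 85 mm right of the middle
- cover_hinge (a point): middle of the cover's hinge line, at x = -128, y = 0, z = 34 mm in the machine's frame; the hinge line runs along the machine's y. With the cover at angle a its panel runs from here 90 mm along (-sin a, 0, cos a) of the machine's frame
- cover_edge (a point): middle of the cover's upper edge, on its outer face: 85 mm from the hinge line along the panel and 3 mm out
- orange_dot (a point): centre of the orange dot, 18 mm across, painted flat on the metal bed near its front left corner (x = -90, y = 115, z = 134 in the machine's frame). The blue dot on the right of the bed is another measuring point, not wanted now
- stand: grey pen stand, fixed, foot 110 x 80 x 12 mm, right or left of the machine. Origin: middle of the foot's underside. Its sleeve leans 0.314 rad (18 degrees) towards its own -x and holds the lowest 37 mm of the pen's yellow body with 1.5 mm play each way (it leans up to 0.05 more); mouth about 100 mm above the table. The pen comes out along its own axis and is wholly out after 82 mm
- pen: yellow vibration pen, 150 mm long, 0.1 to 0.16 kg. Origin: outer end of the steel tip when not pushed in; z runs up the pen from the tip, x out of the display's face. Body 28 mm (x) by 20 mm (y), from z = 45 to 150 mm; below it a black nose and the sprung steel tip, 6 mm thick. In its stand it leans with the sleeve and can be gripped from z = 82 to 150 mm
- pen_grip (a point): point on the pen's axis where to grip it, at z = 110 mm in the pen's frame, 20 mm wide along the pen's y
- pen_tip (a point): outer end of the pen's steel tip (moves with the tip)
- stylus (a joint): how far the pen's sprung tip is pushed in, 0 to 0.012 m (stop); force = 1 N + 500 N/m x travel: 4 N at half-way, 0.006
- mug: blue mug, 80 mm across, 95 mm high; stands on the table on the side where the pen stand is not; a bystander. Origin: centre of its underside
- cone_teal: teal thread cone, 58 mm across at the foot, 110 mm high, standing; a bystander. Origin: centre of its underside
- cone_coral: coral-red thread cone, same size, standing; a bystander. Origin: centre of its underside
- shears: dressmaker's shears with black handles, 200 mm long, lying flat; a bystander. Origin: centre of its underside
- tape_case: round orange tape-measure case, 52 mm across, 16 mm high; a bystander. Origin: centre of its underside
- bobbin_case: closed blue bobbin box, 105 x 75 x 24 mm; a bystander. Origin: centre of its underside
- pin_dish: red pin dish, 84 mm across, 25 mm high; a bystander. Origin: centre of its underside
Not all that is in view belongs to the job. What is shaped like the pen but blue or pink is not meant.

How it is judged:
By the outcome, as a careful person would: the job done as asked, in the order asked, and still so for the second after the job is handed in, while the arm keeps its last pose, push and grip.
It also fails if it takes over 64 s, if anything falls off the work surface, if the arm or the gripper's body presses on something with over 40 N, if the wrist force passes 120 N, or if a joint passes its speed limit or range.

## Working session

There is one attempt and no reset: what is moved stays moved. The work goes in short steps, Python scripts to look and compute and a tool call to move; the robot and the scene stay as the last step left them, time stands still between calls to the robot, and variables do not carry over. Pictures are saved under pics/ and viewed, at most 10 in all, crops included, and the job is handed in when it is done.

Besides the shell and the picture viewer there is one more tool, called after ">>>" as name(argument=value, ...) on one line, values as JSON. apply_moves: Moves the arm, as the interface text tells. Shifts and turns lie within -1 to 1; 1 stands for 10 cm of shift or 45 degrees of turn. Its arguments: {"type":"object","properties":{"xyz":{"type":"array","items":{"type":"array","items":{"type":"number","minimum":-1,"maximum":1}}},"roll":{"type":"array","items":{"type":"number","minimum":-1,"maximum":1}},"claw":{"type":"number"}},"required":["xyz","roll"]}

```bash
mkdir -p pics; ls; cat > h.py <<'E'
import numpy as np, cv2
from plant import robot
def cap(n):
    c=robot.capture(n); c['f']=200/np.tan(np.radians(c['fovy'])/2); return c
def pts(c):
    z=c['range_z'].astype(float); v,u=np.mgrid[0:400,0:640]
    P=np.stack([(u-c['cx'])/c['f']*z,(v-c['cy'])/c['f']*z,z],-1)
    return (P-c['t'])@c['R']
def ray(c,u,v):
    d=np.array([(u-c['cx'])/c['f'],(v-c['cy'])/c['f'],1])@c['R']; return -c['R'].T@c['t'],d
def plane(c,u,v,h):
    o,d=ray(c,u,v); return o+d*(h-o[2])/d[2]
def proj(c,X):
    p=c['R']@np.array(X)+c['t']; return p[0]/p[2]*c['f']+c['cx'],p[1]/p[2]*c['f']+c['cy']
def save(n,im): cv2.imwrite('pics/'+n,im[...,::-1])
E
python3 - <<'E'
from h import *
a=cap('scene');b=cap('top')
np.savez('ab.npz',a=a,b=b)
save('s0.png',a['image']);save('t0.png',b['image'])
s=robot.state();print(s)
for c in(a,b):print(c['fovy'],-c['R'].T@c['t'],c['R'][2],(c['range_z']>0).mean())
E
```

```text
pics
{'time_s': 0.1, 'joint_pos': array([ 1.29202571e+00,  3.20218284e-01,  1.56553772e+00, -3.67136848e-05,
        1.25741388e+00, -1.99930906e-02]), 'dq': array([-3.35829320e-04, -9.67411887e-06, -9.14823304e-04, -4.92328793e-04,
       -1.38458041e-03, -4.33529135e-04]), 'effort': array([-7.87155932e-04, -4.13332164e+01, -2.32507038e+01,  7.28370063e-02,
        4.22522484e-02, -6.74270564e-05]), 'position': array([0.14702786, 0.55543171, 0.22121741]), 'orientation': array([-1.00103429e-04,  1.29022375e-01,  9.91641369e-01, -7.82432015e-04]), 'ft_force': array([0.50274567, 0.00433677, 0.04569974]), 'wrist_torque': array([ 0.0243588 , -0.01813353, -0.01801252]), 'grip_force': 0.0, 'finger_gap': 0.9993983067025753}
49.90609463557095 [ 0.21213603 -1.17338325  1.07473387] [ 0.15637945  0.77958415 -0.60646023] 0.996125
57.896241289995515 [0.24509879 0.07176079 1.44490744] [ 0.16991838  0.00375888 -0.98545097] 0.9962578125
```

View pics/s0.png

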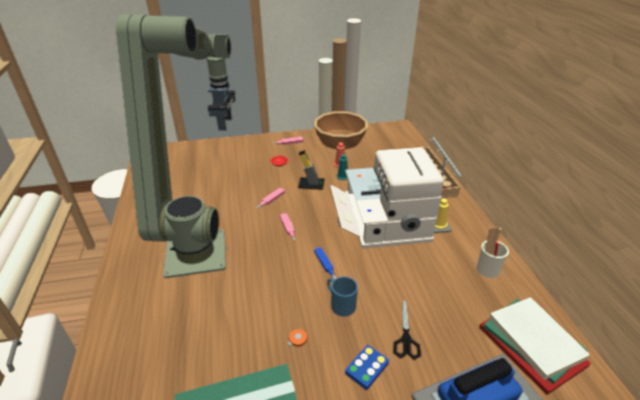

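View pics/t0.png

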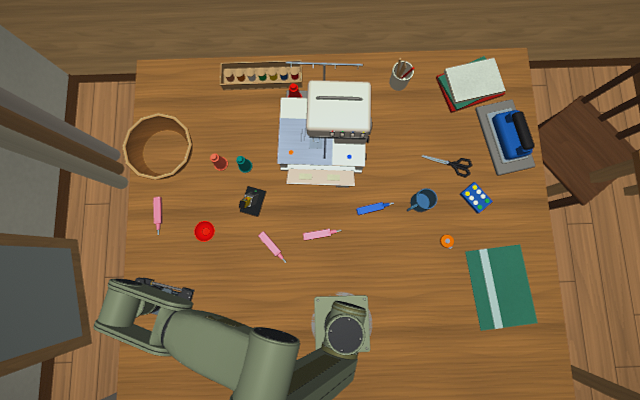

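The scene view shows the machine at about (395,195) with its cover hanging open at (347,210), and the dark stand with the yellow pen at (312,170). In the top view, the orange dot is at (291,152), the cover at (320,175) and the stand at (252,200), left of the machine. The mug is on the right.

```bash
python3 - <<'E'
from h import *
d=np.load('ab.npz',allow_pickle=True);a=d['a'].item();b=d['b'].item()
for n,c in(('scene',a),('top',b)):
    P=pts(c);hsv=cv2.cvtColor(c['image'],cv2.COLOR_RGB2HSV);H,S,V=[hsv[...,i].astype(int) for i in range(3)]
    X,Y,Z=P[...,0],P[...,1],P[...,2]
    m=(abs(Z-.134)<.006)&(H>5)&(H<18)&(S>150)&(X>.3)&(X<.8)
    v,u=np.nonzero(m); print(n,'orange',len(u), plane(c,u.mean(),v.mean(),.134) if len(u) else 0,P[m].mean(0) if len(u) else 0)
    m=(H>105)&(H<130)&(S>150)&(abs(Z-.134)<.008); 
    print('blue',m.sum(),P[m].mean(0) if m.any() else 0)
    # bed
    m=(abs(Z-.133)<.005)&(S<60)&(V>120)&(X>.4)&(X<.8)
    q=P[m]; print('bed',len(q),q[:,2].mean() if len(q) else 0)
    if len(q): r=cv2.minAreaRect(q[:,:2].astype(np.float32)*1000);print(r,cv2.boxPoints(r).round().tolist())
    # front bed edge: bin in y, min x
        # yellow pen
    m=(H>20)&(H<34)&(S>120)&(V>90)&(X>.2)&(X<.55)&(Y>.1)&(Y<.5)&(Z>.03)
    v,u=np.nonzero(m);q=P[m];print('yellow',len(q),u.mean(),v.mean())
    if len(q):
        q=q[np.argsort(q[:,2])];print(q[::max(1,len(q)//14)].round(3).tolist())
    # stand region dark
    m=(V<90)&(X>.2)&(X<.55)&(Y>.15)&(Y<.45)&(Z>.005)&(Z<.025)
    q=P[m]
    if len(q): r=cv2.minAreaRect(q[:,:2].astype(np.float32)*1000);print('foot',len(q),r,cv2.boxPoints(r).round().tolist())
    # cover
    m=(X>.3)&(X<.56)&(Y>-.2)&(Y<.25)&(Z>.025)&(Z<.125)&(S<60)&(V>140)
    q=P[m];print('cover',len(q),q.min(0),q.max(0))
    if len(q)>20:
        o=q.mean(0);w,vv=np.linalg.eigh(np.cov((q-o).T));print(o,vv[:,0],w**.5)
        e=q[q[:,0]<np.percentile(q[:,0],8)];print('upper edge',np.polyfit(e[:,1],e[:,0],1),e.mean(0))
    box=[int(t) for t in ([300,130,180,140] if n=='scene' else [220,80,170,130])]
    x0,y0,w0,h0=box; save(n+'_c.png',cv2.resize(c['image'][y0:y0+h0,x0:x0+w0],None,fx=4,fy=4,interpolation=cv2.INTER_CUBIC))
E
```

```text
scene orange 1 [0.47052709 0.32755821 0.134     ] [0.47205555 0.33643676 0.12843526]
blue 149 [ 0.67614996 -0.72366417  0.13252298]
bed 1410 0.13184155318192692
((602.7567138671875, 761.228515625), (1792.285400390625, 390.6630859375), 89.97599029541016) [[407.0, -135.0], [798.0, -135.0], [798.0, 1657.0], [408.0, 1657.0]]
yellow 77 305.05194805194805 160.2077922077922
[[0.463, 0.336, 0.095], [0.472, 0.34, 0.101], [0.468, 0.338, 0.103], [0.465, 0.323, 0.108], [0.451, 0.338, 0.11], [0.46, 0.34, 0.113], [0.456, 0.342, 0.117], [0.459, 0.338, 0.119], [0.457, 0.345, 0.125], [0.452, 0.34, 0.129], [0.468, 0.335, 0.135], [0.448, 0.343, 0.137], [0.464, 0.335, 0.14], [0.44, 0.345, 0.146], [0.456, 0.337, 0.149], [0.455, 0.333, 0.157]]
foot 199 ((482.7521057128906, 331.96881103515625), (85.3730239868164, 103.9126968383789), 77.06439208984375) [[423.0, 302.0], [524.0, 279.0], [543.0, 362.0], [442.0, 385.0]]
cover 348 [ 0.51847086 -0.07045663  0.05882633] [0.55998315 0.19271499 0.093101  ]
[0.54190693 0.03960633 0.07731817] [-0.52982809  0.04109892 -0.84710865] [0.00240818 0.01241683 0.07398094]
upp
[... 611 characters left out ...]
32, 0.115], [0.46, 0.335, 0.118], [0.452, 0.338, 0.121], [0.474, 0.337, 0.125], [0.469, 0.333, 0.129], [0.458, 0.336, 0.13], [0.461, 0.335, 0.135], [0.442, 0.341, 0.141], [0.453, 0.337, 0.141], [0.445, 0.34, 0.144], [0.448, 0.339, 0.151], [0.461, 0.338, 0.157]]
foot 342 ((485.5365295410156, 338.29400634765625), (78.9031982421875, 109.73194885253906), 72.81244659423828) [[421.0, 317.0], [526.0, 284.0], [550.0, 360.0], [445.0, 392.0]]
cover 460 [ 0.52210171 -0.06679966  0.06371684] [0.55997558 0.19201579 0.09363396]
[0.54358132 0.05160355 0.08024501] [-0.56651326  0.03859616 -0.82314826] [0.00205382 0.01135384 0.0743848 ]
upper edge [0.04411744 0.52722652] [ 0.52593559 -0.02926131  0.08820271]
```

View pics/top_c.png

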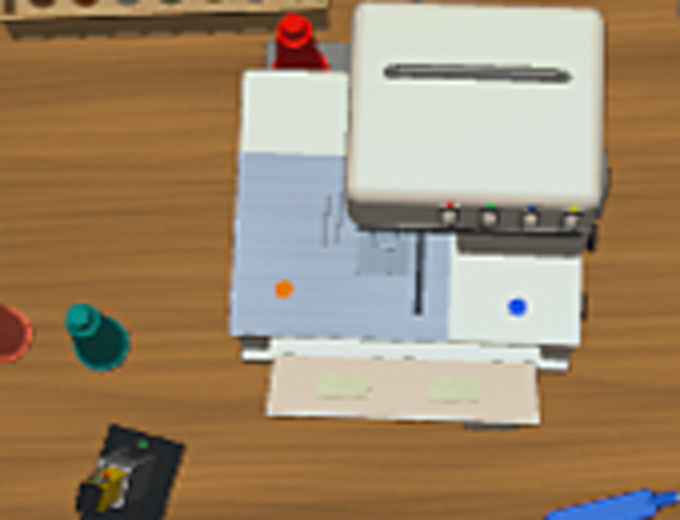

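View pics/scene_c.png

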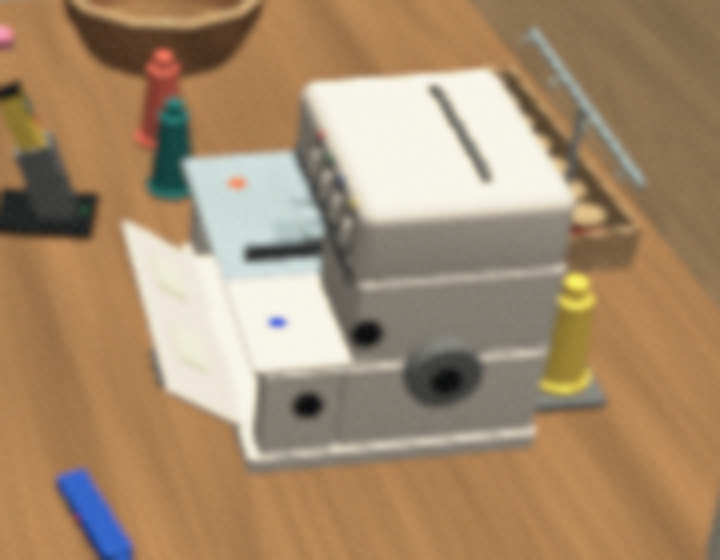

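The top crop shows the orange dot at crop (284,289), which is full-frame (291,152). The cover hangs open with its grey ledge peeking out at lower right, crop (490,425). The scene crop shows the pen leaning towards the robot in its sleeve. Next I work out the machine frame, the ledge path and a closer look at the stand.

```bash
cat > m.py <<'E'
from h import *
d=np.load('ab.npz',allow_pickle=True);a=d['a'].item();b=d['b'].item()
def dot(c,h):
    hsv=cv2.cvtColor(c['image'],cv2.COLOR_RGB2HSV).astype(int)
    P=pts(c)
    m=(hsv[...,0]>3)&(hsv[...,0]<20)&(hsv[...,1]>110)&(abs(P[...,0]-.645)<.04)&(abs(P[...,1]-.165)<.04)&(P[...,2]>.12)
    v,u=np.nonzero(m);return len(u),plane(c,u.mean(),v.mean(),h),P[m].mean(0),ray(c,u.mean(),v.mean())
E
python3 - <<'E'
from m import *
A=dot(a,.134);B=dot(b,.134);print(A[:3],B[:3])
(o1,d1),(o2,d2)=A[3],B[3]
s=np.linalg.lstsq(np.c_[d1,-d2],o2-o1,rcond=None)[0];print('two view',o1+s[0]*d1,o2+s[1]*d2)
# front edge of bed in top: for each y bin min x of bed-height points
P=pts(b);X,Y,Z=P[...,0],P[...,1],P[...,2]
m=(abs(Z-.133)<.006)&(X>.5)&(X<.7)&(Y>-.13)&(Y<.23);q=P[m]
E=[];
for y in np.arange(-.09,.2,.01):
    k=q[abs(q[:,1]-y)<.005]; E.append([y,k[:,0].min()])
E=np.array(E);f=np.polyfit(E[:,0],E[:,1],1);print('front',f,np.std(E[:,1]-np.polyval(f,E[:,0])))
# left edge
L=[]
for x in np.arange(.61,.78,.01):
    k=q[abs(q[:,0]-x)<.005] if x<.69 else P[(abs(Z-.133)<.006)&(abs(X-x)<.005)&(Y>.1)&(Y<.25)]
    L.append([x,k[:,1].max()])
L=np.array(L);g=np.polyfit(L[:,0],L[:,1],1);print('left',g,np.std(L[:,1]-np.polyval(g,L[:,0])))
for name,th in(('front',-np.arctan(f[0])),('left',np.arctan(g[0]))):
    R=np.array([[np.cos(th),-np.sin(th)],[np.sin(th),np.cos(th)]])
    D=(B[1]+0)[:2]; O=D-R@[-.09,.115]
    print(name,'yaw',th,np.degrees(th),'O',O)
    fl=O+R@[-.135,.165];print(' pred front at y=.05',(O+R@[-.135,.05-O[1]])[0],np.polyval(f,.05),' left at x=.68',(O+R@[0,.165])[1],np.polyval(g,(O+R@[0,.165])[0]))
    for aa in(1.15,1.0,.9,.6,.3,0):
        p=[-.128-.09*np.sin(aa)-.014*np.cos(aa),-.085];print(aa,(O+R@p).round(4),'ztop',round(.034+.09*np.cos(aa)-.014*np.sin(aa),3))
# cover profile in machine frame
m=(X>.48)&(X<.58)&(Y>-.06)&(Y<.18)&(Z>.02)&(Z<.12);q=P[m];M=(q[:,:2]-O)@R
for lo in np.arange(-.235,-.125,.01):
    k=(M[:,0]>lo)&(M[:,0]<lo+.01);print(round(lo,3),k.sum(),q[k,2].mean().round(4) if k.any() else '',end=' | ')
E
```

```text
(3, array([0.6436249 , 0.16923682, 0.134     ]), array([0.64458224, 0.17222253, 0.13191347])) (15, array([0.64745323, 0.17239631, 0.134     ]), array([0.64720329, 0.17233074, 0.13483452]))
two view [0.64479382 0.17287403 0.13145151] [0.64794676 0.17251975 0.13239204]
front [0.06544177 0.59100241] 0.0009482132949907694
left [-0.06416868  0.26053596] 0.0011164898980206533
front yaw -0.06534858992455125 -3.744198399807922 O [0.72975139 0.05176458]
 pred front at y=.05 0.5949243129939212 0.594274503500565  left at x=.68 0.21641239706313284 0.21301737406722088
1.15 [ 0.5088 -0.019 ] ztop 0.058
1.0 [ 0.5134 -0.0193] ztop 0.071
0.9 [ 0.5174 -0.0195] ztop 0.079
0.6 [ 0.5342 -0.0206] ztop 0.1
0.3 [ 0.5566 -0.0221] ztop 0.116
0 [ 0.5825 -0.0238] ztop 0.124
left yaw -0.06408082013315469 -3.671560541366718 O [0.72990426 0.05186901]
 pred front at y=.05 0.5950616568422107 0.594274503500565  left at x=.68 0.21653035680102942 0.21302095962350556
1.15 [ 0.509  -0.0191] ztop 0.058
1.0 [ 0.5136 -0.0194] ztop 0.071
0.9 [ 0.5177 -0.0197] ztop 0.079
0.6 [ 0.5345 -0.0208] ztop 0.1
0.3 [ 0.5568 -0.0222] ztop 0.116
0 [ 0.5828 -0.0239] ztop 0.124
-0.235 0  | -0.225 0  | -0.215 5 0.0761 | -0.205 130 0.0867 | -0.195 136 0.0831 | -0.185 138 0.0766 | -0.175 127 0.0691 | -0.165 116 0.0622 | -0.155 56 0.0547 | -0.145 4 0.0512 | -0.135 0  |
```

>>> apply_moves(xyz=[[0.05,-0.1,0],[0.1,-0.2,0],[0.15,-0.3,0],[0.2,-0.4,0],[0.25,-0.5,0],[0.3,-0.6,0],[0.35,-0.7,0],[0.4,-0.8,0],[0.45,-0.9,0],[0.5,-1,0]], roll=[0,0,0,0,0,0,0,0,0,0], claw=-1)

```text
time_s: 1.35
position: [0.1975, 0.4552, 0.222]
orientation: [0.0, 0.129, 0.992, 0.0]
ft_force: [-0.5, 0.8, -0.2]
finger_gap: 0.007
grip_force: 0.0
```

>>> apply_moves(xyz=[[0.05,-0.1,0],[0.1,-0.2,0],[0.15,-0.3,0],[0.2,-0.4,0],[0.25,-0.5,0],[0.3,-0.6,0],[0.35,-0.7,0],[0.4,-0.8,0],[0.45,-0.9,0],[0.5,-1,0]], roll=[0,0,0,0,0,0,0,0,0,0])

```text
time_s: 2.6
position: [0.2475, 0.3552, 0.222]
orientation: [0.0, 0.129, 0.992, 0.0]
ft_force: [-0.5, -0.5, -0.9]
finger_gap: 0.002
grip_force: 0.0
```

>>> apply_moves(xyz=[[0.05,-0.1,0],[0.1,-0.2,0],[0.15,-0.3,0],[0.2,-0.4,0],[0.25,-0.5,0],[0.3,-0.6,0],[0.35,-0.7,0],[0.4,-0.8,0],[0.45,-0.9,0],[0.5,-1,0]], roll=[0,0,0,0,0,0,0,0,0,0])

```text
time_s: 3.85
position: [0.2975, 0.2552, 0.222]
orientation: [0.0, 0.129, 0.992, 0.0]
ft_force: [0.5, -0.1, -0.5]
finger_gap: 0.005
grip_force: 0.0
```

>>> apply_moves(xyz=[[0.05,-0.09,0],[0.1,-0.18,0],[0.15,-0.27,0],[0.2,-0.36,0],[0.25,-0.46,0],[0.3,-0.55,0],[0.35,-0.64,0],[0.4,-0.73,0],[0.45,-0.82,0],[0.5,-0.92,0]], roll=[0,0,0,0,0,0,0,0,0,0])

```text
time_s: 5.1
position: [0.3475, 0.1633, 0.222]
orientation: [-0.0, 0.129, 0.992, 0.0]
ft_force: [-0.5, -0.2, -0.7]
finger_gap: 0.004
grip_force: 0.0
```

>>> apply_moves(xyz=[[0.05,-0.09,-0.07],[0.1,-0.18,-0.14],[0.15,-0.27,-0.21],[0.2,-0.36,-0.28],[0.25,-0.46,-0.35],[0.3,-0.55,-0.42],[0.35,-0.64,-0.49],[0.4,-0.73,-0.56],[0.45,-0.82,-0.63],[0.5,-0.92,-0.7]], roll=[0,0,0,0,0,0,0,0,0,0])

```text
time_s: 6.35
position: [0.3975, 0.0713, 0.1515]
orientation: [0.0, 0.129, 0.992, 0.0]
ft_force: [0.2, 0.6, -0.1]
finger_gap: 0.004
grip_force: 0.0
```

>>> apply_moves(xyz=[[0.05,-0.09,-0.08],[0.1,-0.18,-0.16],[0.15,-0.27,-0.24],[0.2,-0.36,-0.32],[0.25,-0.46,-0.4],[0.3,-0.55,-0.48],[0.35,-0.64,-0.56],[0.4,-0.73,-0.64],[0.45,-0.82,-0.72],[0.5,-0.92,-0.8]], roll=[0,0,0,0,0,0,0,0,0,0])

```text
time_s: 7.6
position: [0.4475, -0.0207, 0.0715]
orientation: [0.0, 0.129, 0.992, 0.0]
ft_force: [-0.8, -0.1, 0.6]
finger_gap: 0.009
grip_force: 0.0
```

>>> apply_moves(xyz=[[0.12,0,-0.06],[0.24,0,-0.06],[0.36,0,-0.06],[0.44,0,-0.06],[0.5,0,-0.05],[0.58,0,0.04],[0.66,0,0.14],[0.74,0,0.24],[0.82,0,0.32],[0.9,0,0.38]], roll=[0,0,0,0,0,0,0,0,0,0])

```text
time_s: 8.85
position: [0.5379, -0.02, 0.1107]
orientation: [0.0, 0.129, 0.992, 0.0]
ft_force: [-1.6, -0.3, -1.0]
finger_gap: 0.006
grip_force: 0.8
```

```bash
python3 - <<'E'
from h import *
c=cap('scene');w=cap('wrist')
save('s1.png',np.vstack([cv2.resize(c['image'][130:240,300:480],(640,391)),cv2.resize(w['image'],(320,200))[:, :].repeat(1,0) if 0 else cv2.copyMakeBorder(cv2.resize(w['image'],(320,200)),0,0,0,320,cv2.BORDER_CONSTANT)]))
P=pts(w);print(robot.state()['position'])
E
```

```text
[ 0.53913823 -0.02007343  0.11091528]
```

View pics/s1.png

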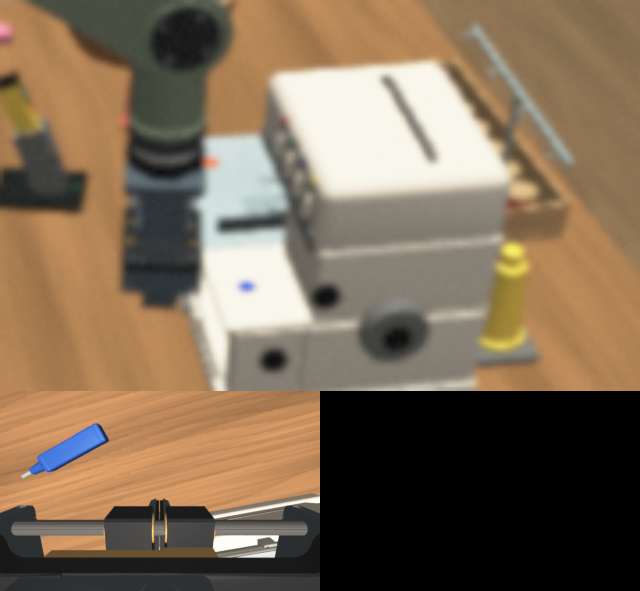

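The scene view shows the cover nearly up, with the fingers on the ledge at about (170,295). I keep pushing in small steps until the force rises.

>>> apply_moves(xyz=[[0.04,0,0.01],[0.08,0,0.02],[0.12,0,0.03],[0.16,0,0.03],[0.2,0,0.03],[0.23,0,0.03],[0.26,0,0.03],[0.28,0,0.03],[0.3,0,0.03],[0.3,0,0.03]], roll=[0,0,0,0,0,0,0,0,0,0])

```text
time_s: 10.2
position: [0.5614, -0.0201, 0.1126]
orientation: [-0.006, 0.129, 0.992, -0.001]
ft_force: [-15.5, -0.5, 10.5]
finger_gap: 0.001
grip_force: 7.5
```

>>> apply_moves(xyz=[[-0.05,0,0],[-0.15,0,0],[-0.3,0,0],[-0.45,0,0.1],[-0.6,0.15,0.25],[-0.7,0.3,0.4],[-0.8,0.5,0.55],[-0.9,0.7,0.7],[-0.95,0.85,0.85],[-1,1,1]], roll=[0,0,0,0,0,0,0,0,0,0], claw=1)

```text
time_s: 11.45
position: [0.467, 0.0808, 0.2143]
orientation: [0.001, 0.129, 0.992, 0.0]
ft_force: [0.6, -0.2, 0.2]
finger_gap: 0.998
grip_force: 0.0
```

```bash
python3 - <<'E'
from m import *
c=cap('top');P=pts(c);X,Y,Z=P[...,0],P[...,1],P[...,2]
th=-.065;R=np.array([[np.cos(th),-np.sin(th)],[np.sin(th),np.cos(th)]]);O=np.array([.7298,.0518])
M=(P[...,:2]-O)@R;a_=cap('scene')
for n,c in(('top',c),('scene',a_)):
    P=pts(c);Z=P[...,2];M=(P[...,:2]-O)@R
    m=(M[...,0]>-.24)&(M[...,0]<-.1)&(M[...,1]>-.13)&(M[...,1]<.13)&(Z>.02)&(Z<.2)
    for lo in np.arange(-.24,-.12,.01):
        k=m&(M[...,0]>lo)&(M[...,0]<lo+.01);print(n,round(lo,2),k.sum(),P[k][:,2].mean().round(3) if k.any() else '',end='|')
    print()
# ledge corner profile in the scene image
m=(M[...,0]>-.16)&(M[...,0]<-.135)&(Z>.04)&(Z<.14)&(abs(M[...,1])<.14)
q=np.c_[M[m],Z[m]];print(q[::max(1,len(q)//12)].round(3).tolist())
print(robot.state()['position'])
save('s2.png',np.hstack([cv2.resize(a_['image'][140:260,320:460],(420,360),interpolation=3),cv2.resize(cap('top')['image'][120:210,220:390],(380,360))]))
E
```

```text
top -0.24 0 |top -0.23 0 |top -0.22 0 |top -0.21 0 |top -0.2 0 |top -0.19 0 |top -0.18 0 |top -0.17 0 |top -0.16 0 |top -0.15 11 0.12|top -0.14 141 0.087|top -0.13 64 0.127|
scene -0.24 0 |scene -0.23 0 |scene -0.22 0 |scene -0.21 0 |scene -0.2 0 |scene -0.19 0 |scene -0.18 0 |scene -0.17 0 |scene -0.16 0 |scene -0.15 10 0.119|scene -0.14 405 0.079|scene -0.13 125 0.121|
[[-0.135, 0.137, 0.132], [-0.137, 0.046, 0.133], [-0.135, 0.015, 0.131], [-0.136, -0.026, 0.134], [-0.136, -0.062, 0.129], [-0.143, -0.063, 0.117], [-0.137, -0.084, 0.133], [-0.143, -0.08, 0.121], [-0.142, -0.078, 0.115], [-0.135, -0.094, 0.127], [-0.143, -0.098, 0.122], [-0.144, -0.101, 0.119], [-0.136, -0.112, 0.128], [-0.142, -0.11, 0.118], [-0.136, -0.13, 0.129]]
[0.46796158 0.08127767 0.21500699]
```

View pics/s2.png

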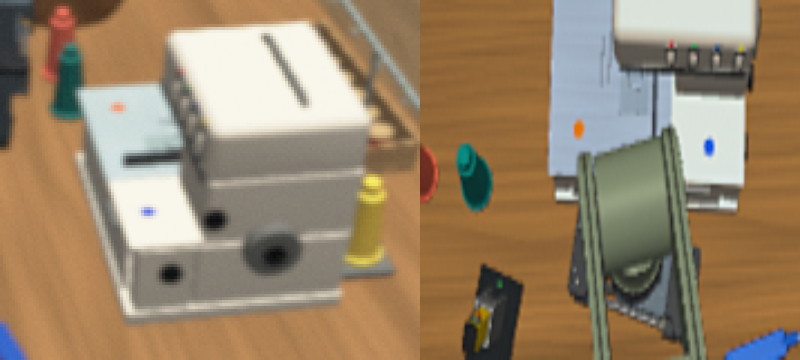

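The picture shows the cover upright and flush: the ledge front is at machine x = -143 mm, against -142 expected when shut. Now to the pen.

>>> apply_moves(xyz=[[0,0.1,0.1],[0,0.2,0.2],[0,0.3,0.3],[0,0.4,0.4],[0,0.5,0.5],[0,0.6,0.6],[0,0.7,0.65],[0,0.8,0.65],[0,0.9,0.65],[0,1,0.65]], roll=[0,0,0,0,0,0,0,0,0,0])

```text
time_s: 12.85
position: [0.467, 0.1805, 0.2776]
orientation: [-0.0, 0.129, 0.992, -0.0]
ft_force: [0.1, 0.4, -0.0]
finger_gap: 0.997
grip_force: 0.0
```

>>> apply_moves(xyz=[[0,0.1,0],[0,0.2,0],[0,0.3,0],[0,0.4,0],[0,0.5,0],[0,0.6,0],[0,0.7,0],[0,0.8,0],[0,0.9,0],[0,1,0]], roll=[0,0,0,0,0,0,0,0,0,0])

```text
time_s: 14.1
position: [0.4672, 0.2805, 0.278]
orientation: [-0.0, 0.129, 0.992, 0.0]
ft_force: [0.3, 0.3, 0.7]
finger_gap: 0.999
grip_force: 0.0
```

```bash
cat > pen.py <<'E'
from h import *
def pen(c,show=True):
    P=pts(c);hsv=cv2.cvtColor(c['image'],cv2.COLOR_RGB2HSV).astype(int)
    m=(hsv[...,0]>18)&(hsv[...,0]<36)&(hsv[...,1]>120)&(hsv[...,2]>60)&(abs(P[...,0]-.46)<.1)&(abs(P[...,1]-.335)<.08)&(P[...,2]>.08)
    return P,m
E
python3 - <<'E'
from pen import *
w=cap('wrist');np.save('w.npy',w,allow_pickle=True);save('w1.png',w['image'])
print(-w['R'].T@w['t'],w['R'][2],w['fovy'])
P,m=pen(w);print(m.sum());q=P[m]
if len(q)>20:
    s=q[np.argsort(q[:,2])];print(s[::len(s)//12].round(4).tolist())
Z=P[...,2]
m=(Z>.005)&(Z<.02)&(abs(P[...,0]-.485)<.09)&(abs(P[...,1]-.335)<.09)&(w['image'].max(-1)<90);q=P[m]
if len(q): r=cv2.minAreaRect(q[:,:2].astype(np.float32)*1000);print('foot',r,q[:,2].mean())
E
```

```text
[0.40065399 0.29910443 0.44107688] [ 0.23684905 -0.06248583 -0.96953496] 62.35028225011687
1029
[[0.4884, 0.3508, 0.0824], [0.4807, 0.3403, 0.1012], [0.4735, 0.3346, 0.1131], [0.4682, 0.3357, 0.1266], [0.4525, 0.3398, 0.1399], [0.4475, 0.3413, 0.1528], [0.4583, 0.3433, 0.1622], [0.4533, 0.3363, 0.3693], [0.4486, 0.3062, 0.3752], [0.4528, 0.3224, 0.3767], [0.4509, 0.3174, 0.3782], [0.4535, 0.3248, 0.3795], [0.4451, 0.297, 0.3809]]
foot ((482.26953125, 340.65155029296875), (77.64181518554688, 107.41321563720703), 72.62092590332031) 0.012253941190678108
```

View pics/w1.png

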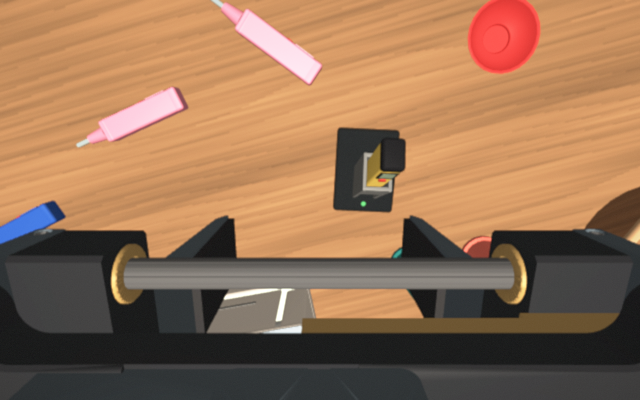

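The wrist view shows the pen's black cap at (392,155), the yellow body at (380,165) and the stand foot around (366,170). I now measure the cap centre and the axis.

```bash
python3 - <<'E'
from pen import *
w=np.load('w.npy',allow_pickle=True).item()
P=pts(w);Z=P[...,2];im=w['image'].astype(int)
reg=(abs(P[...,0]-.455)<.06)&(abs(P[...,1]-.34)<.05)
m=reg&(Z>.14)&(Z<.2)&(im.max(-1)<80)
cc=cv2.connectedComponents(m.astype(np.uint8))[1];m=cc==np.bincount(cc[cc>0]).argmax()
q=P[m];print('cap',len(q),q.min(0).round(4),q.max(0).round(4),q.mean(0).round(4))
th=np.radians(-17.3);sx=np.array([np.cos(th),np.sin(th),0]);sy=np.array([-sin if 0 else -np.sin(th),np.cos(th),0])
S=np.array([.484,.3395,0])
def loc(q): d=q-S; return np.c_[d@sx,d@sy,q[:,2]]
l=loc(q);print('cap local',l.min(0).round(4),l.max(0).round(4),l.mean(0).round(4))
top=l[l[:,2]>np.percentile(l[:,2],20)]
r=cv2.minAreaRect(np.float32(q[q[:,2]>.15][:,:2]*1000));print('cap rect',r)
P_,my=pen(w);y=loc(P[my&(Z<.2)])
print('yellow local'); 
for lo in np.arange(.08,.17,.01):
    k=y[(y[:,2]>lo)&(y[:,2]<lo+.01)]
    if len(k): print(round(lo,2),len(k),np.percentile(k,[3,97],axis=0).round(4).tolist())
# cap edges (silhouette) per z
n=np.linalg.svd(l-l.mean(0))[2];print(n)
# top view check
b=np.load('ab.npz',allow_pickle=True)['b'].item();Pb=pts(b)
mb=(abs(Pb[...,0]-.455)<.06)&(abs(Pb[...,1]-.34)<.05)&(Pb[...,2]>.14)&(Pb[...,2]<.2);lb=loc(Pb[mb]);print('top view',len(lb),lb.mean(0),lb.min(0),lb.max(0))
a=np.load('ab.npz',allow_pickle=True)['a'].item();Pb=pts(a)
mb=(abs(Pb[...,0]-.455)<.06)&(abs(Pb[...,1]-.34)<.05)&(Pb[...,2]>.14)&(Pb[...,2]<.2);lb=loc(Pb[mb]);print('scene view',len(lb),lb.mean(0),lb.min(0),lb.max(0))
E
```

```text
cap 789 [0.4312 0.3392 0.1506] [0.461  0.3639 0.1682] [0.4457 0.3512 0.1627]
cap local [-0.0534 -0.0095  0.1506] [-0.0261  0.0104  0.1682] [-0.0401 -0.0003  0.1627]
cap rect ((446.224853515625, 351.6097106933594), (19.768110275268555, 27.304441452026367), 73.84944152832031)
yellow local
0.08 22 [[0.0004, -0.0071, 0.0828], [0.0032, 0.0122, 0.0896]]
0.09 56 [[-0.0263, -0.0093, 0.0902], [0.0006, 0.0104, 0.0995]]
0.1 70 [[-0.0285, -0.0093, 0.1006], [-0.0033, 0.0073, 0.1094]]
0.11 62 [[-0.0341, -0.0093, 0.1105], [-0.0074, -0.0023, 0.1199]]
0.12 67 [[-0.0392, -0.0093, 0.1204], [-0.011, 0.0067, 0.1297]]
0.13 66 [[-0.0428, -0.0092, 0.1303], [-0.0142, -0.0065, 0.1399]]
0.14 67 [[-0.0453, -0.0093, 0.1408], [-0.0193, -0.0072, 0.1497]]
0.15 84 [[-0.0454, -0.0095, 0.1509], [-0.0228, 0.006, 0.1596]]
0.16 26 [[-0.0302, -0.0093, 0.1601], [-0.0249, 0.007, 0.1634]]
[[ 0.94585804  0.01593336  0.3241893 ]
 [ 0.0402421  -0.99684483 -0.0684175 ]
 [ 0.32207631  0.0777593  -0.94351489]]
top view 62 [-0.03310245 -0.00364938  0.15850604] [-0.04958155 -0.0117229   0.14080326] [-0.01411292  0.00864755  0.17066305]
scene view 51 [-0.03187146 -0.00782702  0.15264776] [-0.04934561 -0.01666411  0.14011226] [-0.01367047  0.00647445  0.16597264]
```

>>> apply_moves(xyz=[[-0.03,0.17,0],[-0.05,0.34,0],[-0.08,0.5,0],[-0.11,0.6,-0.1],[-0.11,0.68,-0.2],[-0.11,0.68,-0.3],[-0.11,0.68,-0.45],[-0.11,0.68,-0.6],[-0.11,0.68,-0.7],[-0.11,0.68,-0.8]], roll=[0,0,0,-0.01,-0.02,-0.03,-0.03,-0.03,-0.03,-0.03])

```text
time_s: 15.4
position: [0.4562, 0.3477, 0.1973]
orientation: [0.0, 0.141, 0.99, 0.0]
ft_force: [-0.2, -0.7, 0.1]
finger_gap: 1.003
grip_force: 0.0
```

>>> apply_moves(xyz=[[0,0,-0.1],[0,0,-0.2],[0,0,-0.3],[0,0,-0.4],[0,0,-0.5],[0,0,-0.6],[0,0,-0.7],[0,0,-0.76],[0,0,-0.8],[0,0,-0.8]], roll=[0,0,0,0,0,0,0,0,0,0])

```text
time_s: 16.65
position: [0.4561, 0.3478, 0.1178]
orientation: [-0.0, 0.141, 0.99, -0.0]
ft_force: [0.2, 0.0, 0.2]
finger_gap: 1.004
grip_force: 0.0
```

```bash
python3 - <<'E'
from h import *
w=cap('wrist');save('w2.png',w['image']);print(robot.state()['ft_force'])
E
```

```text
[-0.64916387 -0.15234413 -0.18101688]
```

View pics/w2.png

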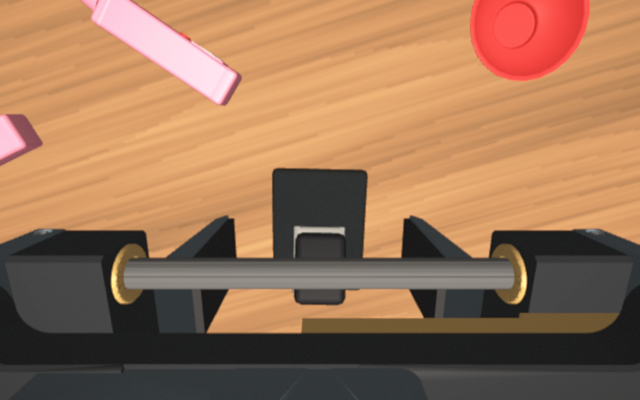

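The wrist view shows the pen cap at (320,268), centred between the fingers (235 to 403) and aligned. Closing now, then pulling along the axis.

>>> apply_moves(xyz=[[0,0,0],[0,0,0],[0,0,0],[0,0,0],[0,0,0],[0,0,0],[0,0,0],[0,0,0],[0,0,0],[0,0,0]], roll=[0,0,0,0,0,0,0,0,0,0], claw=-1)

```text
time_s: 17.95
position: [0.4562, 0.3479, 0.118]
orientation: [0.0, 0.141, 0.99, 0.0]
ft_force: [0.4, -0.7, 0.1]
finger_gap: 0.217
grip_force: 30.0
```

>>> apply_moves(xyz=[[-0.017,0.005,0.052],[-0.034,0.01,0.104],[-0.05,0.016,0.156],[-0.067,0.021,0.208],[-0.084,0.026,0.26],[-0.1,0.031,0.312],[-0.117,0.037,0.364],[-0.134,0.042,0.417],[-0.151,0.047,0.469],[-0.168,0.052,0.521]], roll=[0,0,0,0,0,0,0,0,0,0])

```text
time_s: 19.2
position: [0.4392, 0.3531, 0.1704]
orientation: [0.0, 0.141, 0.99, 0.0]
ft_force: [-0.7, 0.2, -1.2]
finger_gap: 0.217
grip_force: 30.0
```

```bash
cat > tilt.py <<'E'
from h import *
th=np.radians(-17.3);sx=np.array([np.cos(th),np.sin(th),0]);sy=np.array([-np.sin(th),np.cos(th),0])
def look():
    s=robot.state();g=s['position']+[0,0,.011]
    print('ft',s['ft_force'].round(1),'gap',s['finger_gap'],'grasp',g.round(4))
    yaw=np.arctan2(1-2*s['orientation'][1]**2*1,1) 
    q=s['orientation'];ty=np.array([2*q[1]*q[2],q[2]**2-q[1]**2]);ty/=np.linalg.norm(ty);tx=np.array([ty[1],-ty[0]])
    for n in('wrist','scene','top'):
        c=cap(n);P=pts(c);d=P-g;l=np.stack([d[...,:2]@tx,d[...,:2]@ty,d[...,2]],-1)
        hsv=cv2.cvtColor(c['image'],cv2.COLOR_RGB2HSV).astype(int)
        if n=='wrist':
            m=(abs(l[...,0])<.04)&(abs(l[...,1])<.014)&(l[...,2]>.02)&(l[...,2]<.055)&(c['image'].max(-1)<80)
            k=l[m]
            if len(k)<30: print('nocap',len(k));continue
            k=k[k[:,2]>np.percentile(k[:,2],10)]
            f=np.polyfit(k[:,0],k[:,2],1);r=k[:,2]-np.polyval(f,k[:,0]);k=k[abs(r)<.002];f=np.polyfit(k[:,0],k[:,2],1)
            print('wrist cap n',len(k),'mean',k.mean(0).round(4),'x range',np.percentile(k[:,0],[1,99]).round(4),'tilt deg',np.degrees(np.arctan(f[0])).round(1))
        m=(hsv[...,0]>18)&(hsv[...,0]<36)&(hsv[...,1]>120)&(hsv[...,2]>50)&(abs(l[...,0])<.06)&(abs(l[...,1])<.03)&(l[...,2]>-.13)&(l[...,2]<.05)
        k=l[m];print(n,'yellow',len(k))
        for lo in np.arange(-.08,.05,.02):
            j=k[(k[:,2]>lo)&(k[:,2]<lo+.02)]
            if len(j)>3: print('  ',round(lo,2),len(j),np.percentile(j,[5,50,95],axis=0).round(3).tolist())
    return
E
python3 -c "from tilt import *;look()"
```

```text
ft [-0.7  0.2 -1.2] gap 0.21672930624689518 grasp [0.4392 0.3531 0.1814]
wrist cap n 1889 mean [-0.0128  0.0006  0.0334] x range [-0.0242  0.0012] tilt deg 20.0
wrist yellow 0
scene yellow 83
   -0.08 10 [[0.017, -0.013, -0.073], [0.028, -0.009, -0.065], [0.034, -0.004, -0.062]]
   -0.06 34 [[0.008, -0.016, -0.059], [0.024, -0.011, -0.048], [0.036, -0.001, -0.041]]
   -0.04 27 [[0.005, -0.018, -0.039], [0.021, -0.011, -0.03], [0.031, 0.004, -0.023]]
   -0.02 12 [[0.004, -0.027, -0.018], [0.018, -0.019, -0.015], [0.025, -0.006, -0.008]]
top yellow 0
```

>>> apply_moves(xyz=[[0.03,-0.01,0],[0.06,-0.02,0],[0.1,-0.03,0],[0.13,-0.04,0],[0.16,-0.05,0],[0.19,-0.06,0],[0.22,-0.07,0],[0.26,-0.08,0],[0.29,-0.09,0],[0.29,-0.09,0]], roll=[0,0,0,0,0,0,0,0,0,0])

```text
time_s: 20.6
position: [0.4657, 0.3446, 0.1699]
orientation: [-0.003, 0.141, 0.99, 0.0]
ft_force: [-7.3, 2.5, 2.2]
finger_gap: 0.222
grip_force: 30.0
```

```bash
python3 -c "from tilt import *;look()"
```

```text
ft [-7.3  2.5  2.2] gap 0.22194529306628838 grasp [0.4657 0.3446 0.1809]
wrist cap n 1818 mean [-0.0107  0.0005  0.0354] x range [-0.0232  0.0031] tilt deg 11.8
wrist yellow 750
   -0.08 29 [[-0.006, -0.007, -0.065], [-0.005, 0.001, -0.064], [-0.005, 0.01, -0.061]]
   -0.06 90 [[-0.01, -0.007, -0.059], [-0.008, 0.001, -0.051], [-0.006, 0.009, -0.04]]
   -0.04 116 [[-0.013, -0.007, -0.039], [-0.012, 0.001, -0.029], [-0.01, 0.009, -0.02]]
   -0.02 164 [[-0.017, -0.007, -0.019], [-0.015, 0.001, -0.01], [-0.014, 0.009, -0.001]]
   0.0 264 [[-0.021, -0.007, 0.001], [-0.019, 0.001, 0.011], [-0.017, 0.009, 0.019]]
   0.02 87 [[-0.023, -0.007, 0.02], [-0.022, 0.001, 0.023], [-0.021, 0.009, 0.027]]
scene yellow 69
   -0.08 14 [[0.0, -0.014, -0.072], [0.011, -0.01, -0.066], [0.019, -0.005, -0.062]]
   -0.06 30 [[-0.004, -0.016, -0.059], [0.009, -0.01, -0.05], [0.022, -0.004, -0.041]]
   -0.04 23 [[-0.007, -0.017, -0.039], [0.005, -0.011, -0.033], [0.021, -0.003, -0.025]]
top yellow 0
```

>>> apply_moves(xyz=[[0.02,-0.006,0],[0.04,-0.012,0],[0.06,-0.018,0],[0.08,-0.025,0],[0.1,-0.031,0],[0.12,-0.037,0],[0.14,-0.044,0],[0.16,-0.05,0],[0.17,-0.053,0],[0.17,-0.053,0]], roll=[0,0,0,0,0,0,0,0,0,0])

```text
time_s: 22.0
position: [0.483, 0.3395, 0.1705]
orientation: [-0.003, 0.141, 0.99, 0.0]
ft_force: [-6.6, 2.7, 4.0]
finger_gap: 0.216
grip_force: 30.0
```

```bash
python3 -c "from tilt import *;look()"
```

```text
ft [-6.6  2.7  4. ] gap 0.21640896803351292 grasp [0.483  0.3395 0.1815]
wrist cap n 1744 mean [-0.0083  0.0005  0.0368] x range [-0.0222  0.0047] tilt deg 3.7
wrist yellow 1791
   -0.08 60 [[-0.021, -0.007, -0.067], [-0.02, 0.001, -0.063], [-0.019, 0.009, -0.06]]
   -0.06 193 [[-0.021, -0.007, -0.059], [-0.02, 0.001, -0.05], [-0.02, 0.009, -0.041]]
   -0.04 265 [[-0.021, -0.007, -0.039], [-0.021, 0.001, -0.029], [-0.02, 0.009, -0.021]]
   -0.02 387 [[-0.021, -0.008, -0.018], [-0.021, 0.001, -0.009], [-0.019, 0.01, -0.001]]
   0.0 562 [[-0.022, -0.008, 0.001], [-0.021, 0.001, 0.011], [-0.019, 0.01, 0.019]]
   0.02 324 [[-0.022, -0.008, 0.02], [-0.022, 0.001, 0.025], [-0.021, 0.009, 0.029]]
scene yellow 61
   -0.08 13 [[-0.011, -0.014, -0.07], [-0.005, -0.009, -0.066], [0.005, -0.004, -0.061]]
   -0.06 23 [[-0.013, -0.017, -0.058], [-0.001, -0.011, -0.05], [0.008, -0.006, -0.042]]
   -0.04 25 [[-0.018, -0.015, -0.039], [-0.005, -0.012, -0.033], [0.008, -0.006, -0.024]]
top yellow 0
```

>>> apply_moves(xyz=[[0.01,-0.003,0],[0.02,-0.006,0],[0.025,-0.008,0],[0.025,-0.008,0],[0.01,-0.003,0],[-0.01,0.003,0],[-0.01,0.003,0.05],[-0.01,0.003,0.2],[-0.01,0.003,0.35],[-0.01,0.003,0.5]], roll=[0,0,0,0,0,0,0,0,0,0])

```text
time_s: 23.4
position: [0.4849, 0.3392, 0.2217]
orientation: [0.001, 0.141, 0.99, 0.001]
ft_force: [0.7, -0.3, -2.2]
finger_gap: 0.22
grip_force: 30.0
```

```bash
cat >> tilt.py <<'E'
def fine():
    s=robot.state();g=s['position']+[0,0,.011];q=s['orientation'];ty=np.array([2*q[1]*q[2],q[2]**2-q[1]**2]);ty/=np.linalg.norm(ty);tx=np.array([ty[1],-ty[0]])
    c=cap('wrist');P=pts(c);d=P-g;l=np.stack([d[...,:2]@tx,d[...,:2]@ty,d[...,2]],-1)
    hsv=cv2.cvtColor(c['image'],cv2.COLOR_RGB2HSV).astype(int)
    m=(hsv[...,0]>18)&(hsv[...,0]<36)&(hsv[...,1]>120)&(abs(l[...,0]+.02)<.03)&(abs(l[...,1])<.015)&(l[...,2]>-.09)&(l[...,2]<.03)
    k=l[m]
    for _ in range(4):
        f=np.polyfit(k[:,2],k[:,0],1);r=k[:,0]-np.polyval(f,k[:,2]);k=k[abs(r)<max(.0008,1.5*r.std())]
    print('face n',len(k),'z',k[:,2].min().round(3),k[:,2].max().round(3),'tilt deg',np.degrees(np.arctan(-f[0])).round(2),'x at 0',f[1].round(4),'y',np.percentile(k[:,1],[2,98]).round(4))
    mt=(abs(l[...,0])<.05)&(abs(l[...,1])<.02)&(l[...,2]<-.06)&(l[...,2]>-.125);print('below',mt.sum(),l[mt][::max(1,mt.sum()//8)].round(3).tolist())
    print(s['ft_force'].round(1),s['wrist_torque'].round(3),q.round(4))
E
python3 -c "
from tilt import *
look();fine()
c=cap('scene');save('s3.png',cv2.resize(c['image'][100:220,250:410],(640,480),interpolation=3))"
```

```text
ft [ 0.7 -0.3 -2.2] gap 0.21987211486741567 grasp [0.4849 0.3392 0.2327]
wrist cap n 1780 mean [-0.008   0.0006  0.0369] x range [-0.0224  0.0049] tilt deg 3.0
wrist yellow 1975
   -0.08 68 [[-0.022, -0.006, -0.068], [-0.022, 0.001, -0.063], [-0.022, 0.008, -0.06]]
   -0.06 205 [[-0.022, -0.007, -0.058], [-0.022, 0.001, -0.049], [-0.021, 0.009, -0.041]]
   -0.04 298 [[-0.022, -0.008, -0.039], [-0.022, 0.001, -0.029], [-0.021, 0.01, -0.021]]
   -0.02 420 [[-0.022, -0.008, -0.018], [-0.022, 0.001, -0.009], [-0.019, 0.01, -0.001]]
   0.0 621 [[-0.022, -0.008, 0.001], [-0.022, 0.001, 0.011], [-0.019, 0.01, 0.019]]
   0.02 363 [[-0.022, -0.007, 0.021], [-0.022, 0.001, 0.025], [-0.021, 0.009, 0.03]]
scene yellow 66
   -0.08 10 [[-0.013, -0.015, -0.074], [-0.006, -0.01, -0.066], [0.001, -0.004, -0.062]]
   -0.06 29 [[-0.015, -0.015, -0.058], [-0.006, -0.011, -0.051], [0.006, -0.005, -0.042]]
   -0.04 23 [[-0.014, -0.014, -0.038], [-0.002, -0.01, -0.03], [0.006, -0.005, -0.024]]
   -0.02 4 [[-0.008, -0.023, -0.019], [0.001, -0.019, -0.016], [0.007, -0.014, -0.014]]
top yellow 0
face n 1808 z -0.068 0.03 tilt deg 0.11 x at 0 -0.0219 y [-0.0076  0.0095]
below 80 [[-0.022, -0.006, -0.068], [-0.022, 0.001, -0.068], [-0.022, 0.008, -0.067], [-0.022, -0.002, -0.063], [-0.022, 0.005, -0.063], [-0.022, -0.006, -0.061], [-0.022, 0.001, -0.061], [-0.022, 0.008, -0.061]]
[ 0.4  1.3 -1.9] [-0.054 -0.018 -0.026] [0.0011 0.1407 0.99   0.001 ]
```

View pics/s3.png

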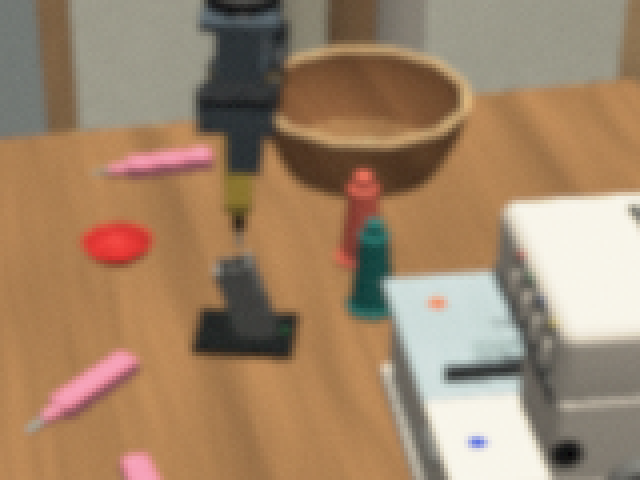

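The pen is upright, with a face tilt of 0.1°. Its tip is clear above the sleeve mouth at about (238,250). Next I carry it towards the dot.

>>> apply_moves(xyz=[[0.06,-0.03,0.1],[0.15,-0.1,0.2],[0.25,-0.18,0.3],[0.35,-0.26,0.4],[0.45,-0.34,0.5],[0.55,-0.42,0.55],[0.65,-0.49,0.6],[0.75,-0.54,0.6],[0.82,-0.58,0.6],[0.85,-0.6,0.6]], roll=[0,0,0,0,0,0,0,0,0,0])

```text
time_s: 24.9
position: [0.5697, 0.2788, 0.2795]
orientation: [-0.0, 0.141, 0.99, -0.0]
ft_force: [0.4, 0.3, -1.5]
finger_gap: 0.22
grip_force: 30.0
```

>>> apply_moves(xyz=[[0.08,-0.06,0.02],[0.17,-0.12,0.05],[0.26,-0.18,0.08],[0.35,-0.24,0.1],[0.44,-0.3,0.1],[0.53,-0.36,0.1],[0.62,-0.42,0.1],[0.7,-0.5,0.1],[0.78,-0.56,0.1],[0.84,-0.6,0.1]], roll=[0,0,0,0,0,0,0,0,0,0])

```text
time_s: 26.15
position: [0.6539, 0.2186, 0.2901]
orientation: [0.0, 0.141, 0.99, 0.0]
ft_force: [-0.1, 0.6, -1.1]
finger_gap: 0.218
grip_force: 30.0
```

```bash
cat > dotm.py <<'E'
from tilt import *
def dm(c,h=.134):
    P=pts(c);hsv=cv2.cvtColor(c['image'],cv2.COLOR_RGB2HSV).astype(int)
    m=((hsv[...,0]<20)&(hsv[...,0]>2)&(hsv[...,1]>110)&(hsv[...,2]>120)&(abs(P[...,0]-.645)<.03)&(abs(P[...,1]-.171)<.03)&(abs(P[...,2]-.134)<.012))
    v,u=np.nonzero(m)
    if len(u)==0: return 0
    return len(u),u.mean(),v.mean(),plane(c,u.mean(),v.mean(),h).round(4),P[m].mean(0).round(4),P[m].min(0).round(4),P[m].max(0).round(4)
E
python3 -c "
from dotm import *
fine()
for n in('wrist','scene','top'): print(n,dm(cap(n)))
w=cap('wrist');print(proj(w,[.6465,.1725,.134]))
np.save('w3.npy',w,allow_pickle=True)
"
```

```text
face n 1769 z -0.064 0.03 tilt deg 0.02 x at 0 -0.0218 y [-0.0075  0.0096]
below 77 [[-0.022, -0.006, -0.067], [-0.022, -0.0, -0.067], [-0.022, 0.006, -0.067], [-0.022, -0.004, -0.063], [-0.022, 0.002, -0.062], [-0.022, 0.008, -0.063], [-0.022, -0.003, -0.062], [-0.022, 0.005, -0.06], [-0.021, 0.01, -0.061]]
[-0.1  0.6 -1.1] [ 0.005 -0.014  0.022] [0.     0.1409 0.99   0.    ]
wrist (219, np.float64(271.8675799086758), np.float64(191.62100456621005), array([0.6443, 0.1741, 0.134 ]), array([0.6442, 0.1742, 0.1345]), array([0.636 , 0.1661, 0.1325]), array([0.6522, 0.1824, 0.1366]))
scene (3, np.float64(358.6666666666667), np.float64(175.33333333333334), array([0.6436, 0.1692, 0.134 ]), array([0.6447, 0.1725, 0.1317]), array([0.6423, 0.1697, 0.1303]), array([0.6464, 0.174 , 0.1327]))
top 0
(np.float64(270.40576065844755), np.float64(195.74018304585394))
```

>>> apply_moves(xyz=[[0,-0.08,0],[0,-0.16,0],[0,-0.26,0],[-0.01,-0.36,0],[-0.015,-0.44,0],[-0.015,-0.48,0],[-0.015,-0.48,-0.1],[-0.015,-0.48,-0.2],[-0.015,-0.48,-0.3],[-0.015,-0.48,-0.38]], roll=[0,0,0,0,0,0,0,0,0,0])

```text
time_s: 27.65
position: [0.6516, 0.1713, 0.2508]
orientation: [-0.001, 0.141, 0.99, -0.0]
ft_force: [-0.7, 0.3, -0.6]
finger_gap: 0.22
grip_force: 30.0
```

```bash
cat > f.py <<'E'
from dotm import *
def force(n=8):
    F=[];Q=[]
    for i in range(n): robot.capture('scene');s=robot.state();F.append(s['ft_force']);Q.append(s['position'])
    print('F',np.mean(F,0).round(2),'sd',np.std(F,0).round(2),'pos',np.mean(Q,0).round(4),'t',s['time_s'])
E
python3 -c "
from f import *
force();fine()
w=cap('wrist');print(dm(w))
c=cap('scene');save('s4.png',np.hstack([cv2.resize(c['image'][130:190,330:390],(480,480),interpolation=3),cv2.resize(w['image'][150:350,240:400],(320,400))[:,:].copy() if 0 else cv2.resize(w['image'][130:330,250:390],(310,480))]))"
```

```text
F [-0.23 -0.41 -1.4 ] sd [0.5  0.36 0.56] pos [0.6518 0.1711 0.2517] t 28.05
face n 1740 z -0.062 0.03 tilt deg 0.08 x at 0 -0.0218 y [-0.0075  0.0094]
below 80 [[-0.022, -0.006, -0.067], [-0.022, 0.001, -0.067], [-0.022, 0.007, -0.067], [-0.022, -0.002, -0.063], [-0.022, 0.005, -0.063], [-0.022, -0.007, -0.06], [-0.022, 0.001, -0.061], [-0.022, 0.008, -0.061]]
[ 0.7  0.  -1.3] [0.012 0.016 0.008] [5.000e-04 1.407e-01 9.900e-01 2.000e-04]
(137, np.float64(318.0), np.float64(184.62773722627736), array([0.6405, 0.1751, 0.134 ]), array([0.6404, 0.1751, 0.1345]), array([0.6361, 0.1668, 0.1323]), array([0.6455, 0.1823, 0.1364]))
```

View pics/s4.png

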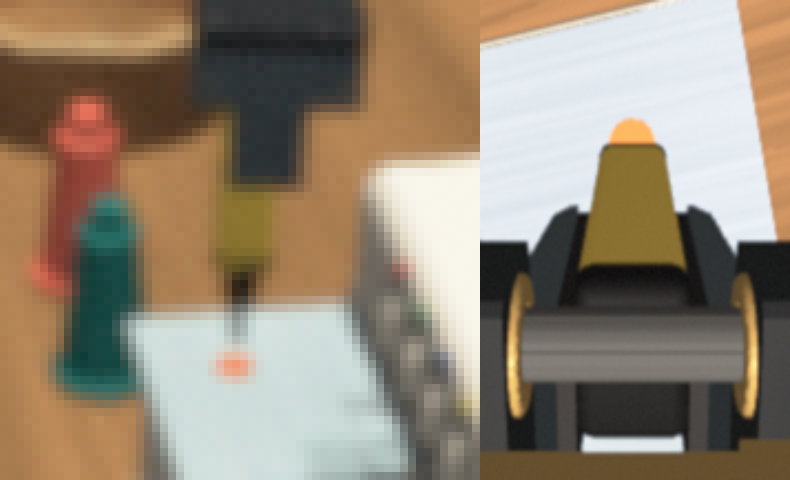

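The scene crop shows the tip at (237,335), just above the dot at (235,366). The wrist crop shows the dot centred behind the pen body. Lowering gently now.

>>> apply_moves(xyz=[[0,0,-0.03],[0,0,-0.06],[0,0,-0.09],[0,0,-0.11],[0,0,-0.13],[0,0,-0.15],[0,0,-0.17],[0,0,-0.18],[0,0,-0.18],[0,0,-0.18]], roll=[0,0,0,0,0,0,0,0,0,0])

```text
time_s: 29.45
position: [0.6519, 0.1711, 0.2344]
orientation: [0.0, 0.141, 0.99, 0.0]
ft_force: [-0.1, -0.6, 1.4]
finger_gap: 0.217
grip_force: 30.0
```

```bash
python3 -c "
from f import *
force(16);fine()"
```

```text
F [-0.21  0.01  1.46] sd [0.62 0.32 0.44] pos [0.6519 0.1711 0.2342] t 30.25
face n 1745 z -0.062 0.03 tilt deg 0.03 x at 0 -0.0218 y [-0.0075  0.0094]
below 2818 [[-0.05, -0.019, -0.114], [-0.045, 0.017, -0.111], [-0.039, 0.017, -0.111], [-0.033, 0.019, -0.112], [-0.027, -0.017, -0.111], [-0.021, -0.012, -0.112], [-0.016, -0.007, -0.111], [-0.009, -0.014, -0.111], [0.011, 0.02, -0.111]]
[-1.1  0.   1.3] [-0.027  0.061  0.017] [0.000e+00 1.407e-01 9.901e-01 1.000e-04]
```

>>> apply_moves(xyz=[[0,0,-0.005],[0,0,-0.01],[0,0,-0.015],[0,0,-0.02],[0,0,-0.023],[0,0,-0.023],[0,0,-0.023],[0,0,-0.023],[0,0,-0.023],[0,0,-0.023]], roll=[0,0,0,0,0,0,0,0,0,0])

```text
time_s: 31.55
position: [0.6519, 0.1711, 0.2318]
orientation: [0.0, 0.141, 0.99, 0.0]
ft_force: [0.5, 0.3, 2.7]
finger_gap: 0.218
grip_force: 30.0
```

```bash
python3 -c "
from f import *
force(20);fine();w=cap('wrist');print(dm(w))
P=pts(cap('scene'));th=-.065;R=np.array([[np.cos(th),-np.sin(th)],[np.sin(th),np.cos(th)]]);M=(P[...,:2]-[.7298,.0518])@R;Z=P[...,2]
m=(M[...,0]>-.25)&(M[...,0]<-.146)&(abs(M[...,1])<.13)&(Z>.03)&(Z<.13);print('cover forward pts',m.sum())"
```

```text
F [-0.2   0.02  2.51] sd [0.52 0.46 0.54] pos [0.6519 0.1711 0.2318] t 32.55
face n 1735 z -0.061 0.03 tilt deg 0.01 x at 0 -0.0218 y [-0.0075  0.0094]
below 2853 [[-0.05, -0.019, -0.113], [-0.044, -0.018, -0.109], [-0.039, -0.018, -0.109], [-0.033, -0.015, -0.108], [-0.027, -0.01, -0.11], [-0.022, -0.005, -0.109], [-0.016, 0.002, -0.108], [-0.009, 0.015, -0.109], [0.011, 0.017, -0.108]]
[-0.5 -0.4  2.1] [ 0.05  -0.026  0.003] [0.000e+00 1.407e-01 9.901e-01 1.000e-04]
(48, np.float64(318.3125), np.float64(186.8125), array([0.638, 0.176, 0.134]), array([0.6379, 0.176 , 0.1346]), array([0.6359, 0.1702, 0.133 ]), array([0.6406, 0.1817, 0.1361]))
cover forward pts 0
```

The force change is 3.9 N, so the tip is about half-way in. The pen is upright, centred on the dot, and the cover is still shut. Handing in.

```bash
python3 -c "
from plant import robot
print(robot.job_done())"
```

```text
the job is handed in; nothing more can be done
None
```

The looper cover is shut, and the arm is holding the pen upright on the orange dot with about 3.9 N measured (about half-way in); I handed the job in at about 33 s, and no verdict came back.

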